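# Shut the open pull-and-turn latch of the organizer's acrylic cover

## Robot

A 6-joint arm with a two-finger parallel gripper is mounted at the origin on the work surface. World frame = base frame: x ahead of the robot, y to its left, z up, the work surface at z = 0. Lengths are in m, angles in degrees, forces in N, time in s.
With the tool pointing down it reaches from about 0.25 to 0.725 m from the base axis. Payload 9.7 kg.
Tool frame: the origin (TCP) lies between the finger pads, 19 mm behind the fingertips; this is the grasp point; z points along the fingers, y is the line along which they close (so a half turn about z gives the same grasp; the last joint's range is limited). The gripper opens to 85 mm and grips with 20 to 120 N. Pads are 22 mm wide; open, the fingers measure 114 mm over their backs; the gripper's body (76 mm by 85 mm) begins 54 mm behind the grasp point. The pads swing forward as they close: fully open they stand 13 mm farther back than shut.
Start: joints at [-71.161, 4.979, 10.078, 95.1, 0, 90], TCP at [0.178, -0.521, 0.25] pointing down, gripper open.
Joint ranges: [-179.16, 179.16], [-48.56, 103.87], [-65.8, 70.77], [-126.05, 130.52], [-82.76, 87.17], [-180, 180]. Speed limits (degrees/s): [127.2, 127.2, 147.25, 180, 180, 180].

## Interface

Orientations are given as [roll, pitch, yaw] about the fixed x, y, z axes, in that order (R = Rz(yaw) Ry(pitch) Rx(roll)).
In Python, from workcell import bot gives the robot as it stands.
- The arm moves only by the tool drive_effector, called after "Request:" in YAML: its name, and indented under it one key for each argument. Schema: {"type":"object","properties":{"deltas":{"type":"object","properties":{"dx":{"type":"array","items":{"type":"number"},"minItems":1,"maxItems":5},"dy":{"type":"array","items":{"type":"number"},"minItems":1,"maxItems":5},"dz":{"type":"array","items":{"type":"number"},"minItems":1,"maxItems":5},"yaw":{"type":"array","items":{"type":"number"},"minItems":1,"maxItems":5},"aperture":{"type":"array","items":{"type":"number"},"minItems":1,"maxItems":5}},"additionalProperties":false,"required":["dx","dy","dz","yaw","aperture"]},"squeeze":{"type":"number"},"only":{"type":"string"},"quiet":{"type":"boolean"},"lines":{"type":"string"}},"required":["deltas"],"additionalProperties":false}. deltas is an object with one list for each field, all of the same length, 1 to 5, a row being the entries at one place: dx, dy, dz (the shift in m), yaw (a turn about the tool's z in degrees), aperture (the finger opening in m); each row is the pose to reach, as a shift and turn from the pose commanded when the call began, along the tool's axes at that moment; what a row does not reach only later rows make up. A row lasts 1/12 s, in which the tool goes at most 0.0417 m and 7.16 degrees, less where a joint would pass 70% of its speed; a pose out of reach is approached as far as the arm can. The fingers move at their own pace and stop on an object; squeeze is the grip in N (left out, the last holds). Time passes only in rows, so rows that do not move let the fingers close. The tool returns the time, the measured TCP pose, the force, the opening and the grip force at its end. only (a regular expression) keeps the lines of the reply that match it, lines (a string "A,B") keeps lines A to B, and quiet returns only ok. Input that does not fit is refused with a message, and nothing moves.
- bot.get_obs(): the state, without advancing time (a new reading comes with each control period).
- bot.camera(name): name is "side" or "top"; returns the picture (420x560x3 uint8, blue, green, red); there is no depth.
- bot.camera_info(name): a dict with "mtx" (3x3 intrinsics, pixels), "k1" (the pictures are not rectified: a ray, as slopes to the right and down, at radius r is drawn at 1 + k1 r^2 times it, then the intrinsics apply), "extrinsics" (4x4, takes a point from camera to world coordinates). Camera axes: x right, y down, z forward; pixel columns grow to the right and rows downward; lengths in m; the calibration is good to about 2 mm. A picture is of the moment at which its call begins. camera_info takes no time and is no camera call.
- bot.job_done(): hands the job in; it is judged then, once.
The state is a dict: "time": time; "q": joint angles; "qd": joint speeds; "joint_efforts": joint torques, N m; "ee_pos": TCP position; "tcp_rot": TCP orientation; "wrist_force": force on the tool from outside, world axes, zero at the start; "torque": the same for the moment, N m; "opening": finger opening in m; "grasp_force": force on a finger pad.
Only numpy, scipy, OpenCV 4.12 (cv2) and the standard library are available. Lean on these libraries where they do the work, as an engineer would, in place of code of your own. Each camera call takes 0.05 s, during which the arm holds its last target. There are 200 camera calls.

## Task

One of the two pull-and-turn latches that hold the clear acrylic cover of the bamboo organizer is still open. Pull its knob straight up, turn it until its steel tongue points across the edge of the cover like that of the other latch, push it fully back down between the pins and let go. Leave the latch that is already shut alone.

Things in the scene. Friction and masses are not known exactly. Their poses are not given: they have to be found in the camera images.
- latch_knob (a point): Open latch's knob: dark wood bar 44 mm long, 16 thick, 28 tall; pinch across the thickness. This point: on its turning axis, 8 mm below its top, 96 mm above the table when down; a TCP here is clear of the pins. x: along bar and tongue to the tongue's tip; z up. Steel tongue below it: 8 wide, 6 thick, to 66 from axis; open, it points to the robot's right, almost along the ledge.
- latch_lift (a joint): Pull-up of the open latch's knob, m: 0 fully down, 0.020 upper stop. Slides stiffly (3 N) and stays at the height where it is left, so it must be pushed down. The tongue lies between upright pins (12 thick, 12 tall, 26 mm from the axis) that block the turn unless the knob is up by 11 mm; 15 is comfortable.
- latch_turn (a joint): Turn of the open latch's knob, rad, counter-clockwise seen from above: about 0 as found (open, within 0.12), 1.2 shut (tongue square across the cover's edge, pointing away from the robot). Limits -0.2 and 1.4; friction 0.06 N m. The tongue goes down between the pins anywhere within 0.2 of 0 or of 1.2; in between it rests on the middle pin.
- spare_tip (a point): Tongue tip (64 mm from the axis) of the other, identical latch, already shut; leave it. The two latches stand 190 mm apart on the 50 mm high ledge (yaw up to 14 deg) along the robot's side of the clear cover; either may be the open one. The upper tier (130 mm high, with canister and gourd, tops to 245 mm) begins 115 mm right of the right-hand latch.

How it is judged (in metres and radians):
On the way, in this order (a step that is already met when the one before it is completed fails the run):
1. the knob is pulled up clear of the pins (by 11 mm or more) before it is turned (value of joint latch_lift above 0.011 m and value of joint latch_turn below 0.35 rad), for 0.05 s.
2. while up, it is turned to the shut position (1.2 rad, within 0.22) (value of joint latch_lift above 0.008 m and value of joint latch_turn above 0.98 rad), for 0.05 s.
At the end, for the whole second after the job is handed in: The latch that was open is shut: its knob fully down (within 3 mm) with the turn within 0.22 rad of 1.2 rad, and the other latch's tongue is within 12 mm of where it was (value of joint latch_lift below 0.003 m and value of joint latch_turn between 0.98 and 1.42 rad and distance of spare_tip from where it was at the start of the episode below 0.012 m); the robot touches nothing.
It fails at once if the latch that was already shut is pulled, pushed or turned (its tongue moves more than 12 mm) (distance of spare_tip from where it was at the start of the episode above 0.012 m).
It also fails if it takes over 32 s, if anything falls off the work surface, if the arm or the gripper's body presses on something with over 40 N, if the wrist force passes 120 N, or if a joint passes its speed limit or range.

## Working session

There is one attempt and no reset: what is moved stays moved. The work goes in short steps, Python scripts to look and compute and a tool call to move; the robot and the scene stay as the last step left them, time stands still between calls to the robot, and variables do not carry over. Pictures are saved under pics/ and viewed, at most 10 in all, crops included, and the job is handed in when it is done.

```bash
ls; mkdir -p pics; python3 - <<'E'
from workcell import bot
import cv2,numpy as np
for n in("side","top"):
    cv2.imwrite(f"pics/{n}0.png",bot.camera(n)); i=bot.camera_info(n); print(n,i)
o=bot.get_obs();print({k:np.round(v,4) for k,v in o.items()})
E
```

```text
pics
workcell.py
side {'mtx': array([[389.61447398,   0.        , 282.02798782],
       [  0.        , 389.61447398, 206.50246926],
       [  0.        ,   0.        ,   1.        ]]), 'k1': -0.02951269421428347, 'extrinsics': array([[ 0.81632   , -0.37107351,  0.44263542,  0.2907898 ],
       [-0.57749262, -0.50956937,  0.63784115, -0.38072273],
       [-0.0111325 , -0.77630117, -0.63026388,  0.5257032 ],
       [ 0.        ,  0.        ,  0.        ,  1.        ]])}
top {'mtx': array([[414.44517414,   0.        , 283.0279086 ],
       [  0.        , 414.44517414, 201.95750598],
       [  0.        ,   0.        ,   1.        ]]), 'k1': 0.02109631975227393, 'extrinsics': array([[-0.07406576, -0.97456323,  0.21152015,  0.44137144],
       [-0.99725102,  0.07284011, -0.01359141,  0.03751654],
       [-0.00216146, -0.21194535, -0.97727913,  0.76370464],
       [ 0.        ,  0.        ,  0.        ,  1.        ]])}
{'time': np.float64(0.1), 'q': array([-7.11604e+01,  5.00840e+00,  1.00391e+01,  9.50983e+01,
        1.10000e-03,  8.99974e+01]), 'qd': array([-0.0032, -0.0538,  0.0506, -0.0619,  0.0066,  0.1117]), 'joint_efforts': array([ 1.10000e-03, -5.21560e+01,  4.65655e+01,  1.60000e-02,
        0.00000e+00,  0.00000e+00]), 'ee_pos': array([ 0.1776, -0.5204,  0.2494]), 'tcp_rot': array([-1.799325e+02, -1.100000e-03,  1.884220e+01]), 'wrist_force': array([-0.438 ,  0.3523, -0.0281]), 'torque': array([0.0093, 0.0005, 0.0094]), 'grasp_force': np.float64(0.0), 'opening': np.float64(0.0854)}
```

View pics/side0.png

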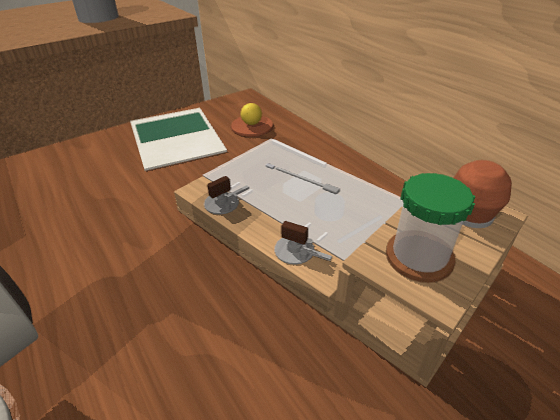

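View pics/top0.png

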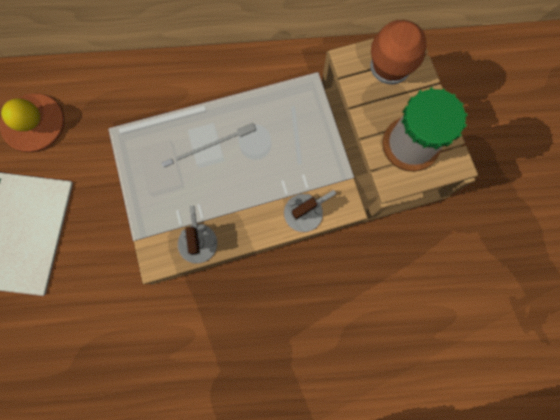

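The open latch is the right-hand one: its knob is at about (304,208) in top and (294,233) in side, with the tongue pointing right to about (338,195) in top. The left one, at about (192,240) in top, points away from the robot and is shut. Next I'll mask the dark knobs and triangulate.

```bash
cat > h.py <<'E'
from workcell import bot
import cv2,numpy as np
def ray(n,p):
    i=bot.camera_info(n);K=i["mtx"];k=i["k1"];E=i["extrinsics"]
    d=(np.array(p,float)-K[:2,2])/np.array([K[0,0],K[1,1]]);u=d.copy()
    for _ in range(20):u=d/(1+k*(u@u))
    v=E[:3,:3]@np.array([*u,1.]);return E[:3,3],v/np.linalg.norm(v)
def plane(n,p,z):
    c,v=ray(n,p);return c+v*(z-c[2])/v[2]
def tri(p,q):
    a,u=ray("side",p);b,v=ray("top",q)
    s=np.linalg.lstsq(np.c_[u,-v],b-a,rcond=None)[0]
    x,y=a+u*s[0],b+v*s[1];return (x+y)/2,np.linalg.norm(x-y)
E
python3 - <<'E'
from h import *
for n,(x,y,w,h) in {"side":(255,205,90,67),"top":(270,175,80,60)}.items():
    im=cv2.imread(f"pics/{n}0.png");c=im[y:y+h,x:x+w]
    cv2.imwrite(f"pics/{n}c.png",cv2.resize(c,None,fx=8,fy=8,interpolation=cv2.INTER_CUBIC))
    m=(c.max(2)<85).astype(np.uint8)
    for k in cv2.findContours(m,cv2.RETR_EXTERNAL,cv2.CHAIN_APPROX_SIMPLE)[0]:
        if cv2.contourArea(k)>40: print(n,cv2.contourArea(k),cv2.minAreaRect(k+np.array([x,y],np.int32)),np.array(cv2.boxPoints(cv2.minAreaRect(k+np.array([x,y],np.int32)))).round(1).tolist())
E
```

```text
side 388.5 ((295.9128723144531, 233.62387084960938), (31.6082706451416, 18.6776123046875), 16.699243545532227) [[278.1000061035156, 238.0], [283.5, 220.10000610351562], [313.70001220703125, 229.1999969482422], [308.3999938964844, 247.10000610351562]]
top 59.5 ((333.37841796875, 230.729736328125), (3.5290305614471436, 33.23170852661133), 72.89727020263672) [[317.0, 233.89999389648438], [348.70001220703125, 224.1999969482422], [349.79998779296875, 227.5], [318.0, 237.3000030517578]]
top 318.5 ((304.9818420410156, 207.0311279296875), (17.661834716796875, 28.146957397460938), 75.25643920898438) [[289.1000061035156, 202.10000610351562], [316.29998779296875, 194.89999389648438], [320.79998779296875, 212.0], [293.6000061035156, 219.1999969482422]]
```

```bash
python3 -c "
import cv2,numpy as np
a=cv2.imread('pics/sidec.png');b=cv2.imread('pics/topc.png')
cv2.imwrite('pics/both.png',cv2.resize(np.vstack([a,cv2.copyMakeBorder(b,0,0,0,a.shape[1]-b.shape[1],0)]),(420,593)))"
```

```text
(no output)
```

View pics/sidec.png

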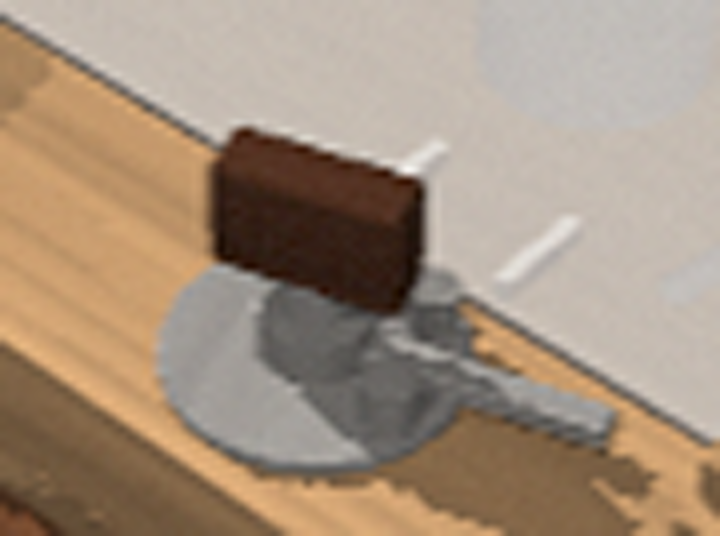

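View pics/topc.png

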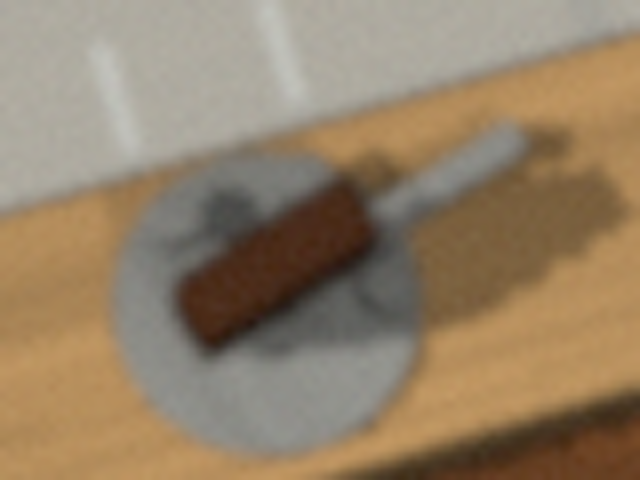

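Both crops show the knob's top face. In side the corners are about (243,127), (422,180), (405,225), (215,165); in top they are (180,292), (347,180), (375,235), (212,350). The tongue tip is at about (607,415) in the side crop and (518,138) in the top crop. I'll triangulate from these.

```bash
python3 - <<'E'
from h import *
S=lambda p:np.array(p)/8-.44+[255,205]
T=lambda p:np.array(p)/8-.44+[270,175]
s=[(215,165),(243,127),(422,180),(405,225)];t=[(212,350),(180,292),(347,180),(375,235)]
# order FL,BL,BR,FR
P=[]
for a,b in zip(s,t):
    p,e=tri(S(a),T(b));P.append(p);print(p.round(4),round(e*1e3,1))
P=np.array(P);c=P.mean(0);d=(P[2]+P[3]-P[0]-P[1])/2
c2,e=tri(S(np.mean(s,0)),T(np.mean(t,0)));print("centre",c.round(4),c2.round(4),e,"len",np.linalg.norm(d),"yaw",np.degrees(np.arctan2(d[1],d[0])))
for n,F,q in(("side",S,s),("top",T,t)):
    Q=np.array([plane(n,F(a),.104) for a in q]);d=(Q[2]+Q[3]-Q[0]-Q[1])/2
    print(n,Q.mean(0).round(4),np.linalg.norm(d),np.degrees(np.arctan2(d[1],d[0])), np.linalg.norm(Q[0]+Q[3]-Q[1]-Q[2])/2)
p,e=tri(S((607,408)),T((518,138)));print("tip",p.round(4),e,np.linalg.norm((p-c)[:2]),np.degrees(np.arctan2(*(p-c)[1::-1])))
o=bot.get_obs();from scipy.spatial.transform import Rotation as R
Rm=R.from_euler("xyz",o["tcp_rot"],degrees=True).as_matrix();print(Rm.round(3));print(((c-[0,0,.008]-o["ee_pos"])@Rm).round(4))
E
```

```text
[0.5573 0.0086 0.1031] 3.3
[0.5691 0.0144 0.1034] 2.2
[ 0.5889 -0.0211  0.1044] 0.7
[ 0.5788 -0.0266  0.1013] 3.2
centre [ 0.5735 -0.0062  0.1031] [ 0.5736 -0.0062  0.1029] 0.0025560945454104556 len 0.04093190392019667 yaw -59.681224292325936
side [ 0.5741 -0.0073  0.104 ] 0.04074952545516015 -60.68345598523129 0.013358878070890484
top [ 0.5723 -0.0056  0.104 ] 0.04111003881181388 -59.40415507145516 0.013130152023611756
tip [ 0.6049 -0.0627  0.0638] 0.0015942910326831583 0.06468938341656921 -60.972046964296254
[[ 0.946  0.323 -0.   ]
 [ 0.323 -0.946  0.001]
 [ 0.    -0.001 -1.   ]]
[ 0.5408 -0.3586  0.1547]
```
Height 0.1035 matches 0.104. Centre (0.5735,-0.0062,0.096). Bar yaw -60.3°. Fully consistent.

Measured top height is 0.1035 (expected 0.104), bar length about 41 mm, tongue tip radius 65 mm and yaw about −60.5°, all consistent. I'll start moving at height, first to a waypoint at about (0.40, −0.10).

Request:
drive_effector:
  deltas: {"dx": [0.04, 0.08, 0.115, 0.145, 0.173], "dy": [-0.038, -0.076, -0.109, -0.137, -0.163], "dz": [0, 0, 0, 0, 0], "yaw": [0, 0, 0, 0, 0], "aperture": [0.085, 0.085, 0.085, 0.085, 0.085]}
  squeeze: 40

```text
time: 0.52
ee_pos: [0.2751, -0.3345, 0.2496]
tcp_rot: [-180.0, 0.0, 18.8]
wrist_force: [1.2, 0.2, -0.1]
opening: 0.0848
grasp_force: 0.0
```

Request:
drive_effector:
  deltas: {"dx": [0.03, 0.06, 0.09, 0.12, 0.15], "dy": [-0.028, -0.057, -0.085, -0.113, -0.141], "dz": [0, 0, 0, 0, 0], "yaw": [0, 0, 0, 0, 0], "aperture": [0.085, 0.085, 0.085, 0.085, 0.085]}

```text
time: 0.93
ee_pos: [0.3716, -0.1525, 0.25]
tcp_rot: [180.0, -0.0, 18.8]
wrist_force: [1.2, -1.2, 0.7]
opening: 0.0851
grasp_force: 0.0
```

```bash
python3 - <<'E'
from h import *
o=bot.get_obs();print(o["q"].round(1),o["ee_pos"],o["tcp_rot"])
im=cv2.imread("pics/top0.png")
c=im[195:270,160:235];b=cv2.imread("pics/side0.png")[170:220,195:258]
a=cv2.resize(c,None,fx=6,fy=6,interpolation=2);b=cv2.resize(b,None,fx=5,fy=5,interpolation=2)
cv2.imwrite("pics/spare.png",np.hstack([a,cv2.copyMakeBorder(b,0,a.shape[0]-b.shape[0],0,0,0)]))
E
```

```text
[-22.3 -15.2  -8.6  96.5  -0.  138.9] [ 0.3715625  -0.15246453  0.24995486] [ 1.79985917e+02 -1.50776530e-02  1.88240713e+01]
```

View pics/spare.png

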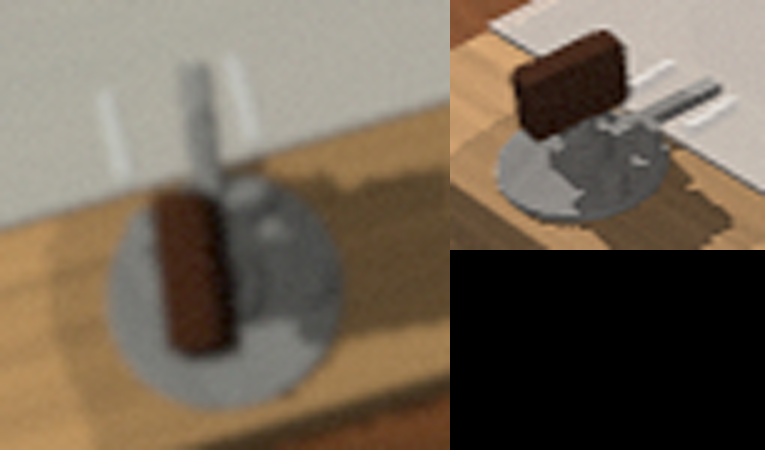

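The spare's tongue runs from about (195,65) to (206,180) in this crop, between two white marks; the knob edges run (155,200)→(172,350) and (222,200)→(235,350). I'll compute the shut yaw from these, and the ledge direction as a check. q6 rises with falling yaw, so I'll turn negative.

```bash
python3 - <<'E'
from h import *
T=lambda p:np.array(p)/6-.42+[160,195]
yaw=lambda a,b:np.degrees(np.arctan2(*(b-a)[1::-1]))
L=lambda a,b,z:yaw(plane("top",T(a),z),plane("top",T(b),z))
print("bar",L((172,350),(155,200),.104),L((235,350),(222,200),.104),"tongue",L((206,180),(195,65),.067))
print("marks",L((122,172),(104,95),.055),L((252,135),(232,58),.055))
c=np.mean([plane("top",T(p),.104) for p in((172,350),(155,200),(235,350),(222,200))],0)
k=np.array([.5732,-.006,.104]);print(c,np.linalg.norm((c-k)[:2]),"ledge yaw",yaw(k,c))
o=bot.get_obs();from scipy.spatial.transform import Rotation as R
Rm=R.from_euler("xyz",o["tcp_rot"],degrees=True).as_matrix();print(((k-[0,0,.008]-o["ee_pos"])@Rm).round(4))
E
```

```text
bar 5.002626207273219 3.200651820532104 tongue 3.73707599791939
marks 11.58231096964512 12.309299247945269
[0.53247244 0.17744075 0.104     ] 0.18790754104304713 ledge yaw 102.51778058530125
[ 0.2381 -0.0736  0.154 ]
```

Ledge yaw is 12.5° and the marks agree at 12°, so shut means a tongue yaw of about 12°. The tongue is at −60.4°, so the turn is about +72°.

```bash
cat > d.py <<'E'
from h import *;from scipy.spatial.transform import Rotation as R
k=np.array([.5732,-.006,.096])
o=bot.get_obs();Rm=R.from_euler("xyz",o["tcp_rot"],degrees=True).as_matrix()
print("q",o["q"].round(1),"to knob, tool axes",((k-o["ee_pos"])@Rm).round(4),"yaw",o["tcp_rot"][2].round(2))
E
```

Request:
drive_effector:
  deltas: {"dx": [0.039, 0.078, 0.117, 0.156, 0.195], "dy": [-0.012, -0.024, -0.036, -0.048, -0.06], "dz": [0, 0, 0, 0, 0], "yaw": [-7, -14, -21, -28, -35], "aperture": [0.085, 0.085, 0.085, 0.085, 0.085]}

```text
time: 1.35
ee_pos: [0.5377, -0.0328, 0.2497]
tcp_rot: [-180.0, 0.0, 54.2]
wrist_force: [0.2, -0.6, 0.4]
opening: 0.0852
grasp_force: 0.0
```

Request:
drive_effector:
  deltas: {"dx": [0, 0, 0, 0, 0], "dy": [0, 0, 0, 0, 0], "dz": [0, 0, 0, 0, 0], "yaw": [-7, -14, -21, -28, -35], "aperture": [0.085, 0.085, 0.085, 0.085, 0.085]}

```text
time: 1.77
ee_pos: [0.5364, -0.0345, 0.2494]
tcp_rot: [-179.9, -0.0, 89.2]
wrist_force: [0.0, -0.5, 0.8]
opening: 0.085
grasp_force: 0.0
```

Request:
drive_effector:
  deltas: {"dx": [0, 0, 0, 0, 0], "dy": [0, 0, 0, 0, 0], "dz": [0, 0, 0, 0, 0], "yaw": [-7, -14, -21, -28, -30.8], "aperture": [0.085, 0.085, 0.085, 0.085, 0.085]}

```text
time: 2.18
ee_pos: [0.5363, -0.0347, 0.2496]
tcp_rot: [-180.0, -0.0, 120.0]
wrist_force: [-0.2, -0.3, 0.4]
opening: 0.0851
grasp_force: 0.0
```

```bash
python3 d.py
```

```text
q [-3.7  3.3  8.2 95.  -0.  56.3] to knob, tool axes [0.0063 0.0464 0.1535] yaw 120.04
```

Request:
drive_effector:
  deltas: {"dx": [0.006, 0.006, 0.006, 0.006, 0.006], "dy": [0.03, 0.046, 0.046, 0.046, 0.046], "dz": [0, 0.02, 0.055, 0.09, 0.1], "yaw": [0, 0, 0, 0, 0], "aperture": [0.05, 0.05, 0.05, 0.05, 0.05]}

```text
time: 2.6
ee_pos: [0.5714, -0.0064, 0.1441]
tcp_rot: [-179.6, -0.2, 119.7]
wrist_force: [-0.9, 0.7, -1.5]
opening: 0.0498
grasp_force: 0.0
```

Request:
drive_effector:
  deltas: {"dx": [0, 0], "dy": [0, 0], "dz": [0, 0], "yaw": [0, 0], "aperture": [0.05, 0.05]}

```text
time: 2.77
ee_pos: [0.5734, -0.0068, 0.1509]
tcp_rot: [-180.0, -0.0, 119.6]
wrist_force: [0.1, 0.9, 1.0]
opening: 0.0499
grasp_force: 0.0
```

```bash
python3 d.py && python3 - <<'E'
from h import *
a=bot.camera("side")[130:290,200:400];b=bot.camera("top")[130:290,220:420]
cv2.imwrite("pics/pre.png",np.hstack([cv2.resize(i,None,fx=2,fy=2,interpolation=2) for i in(a,b)]))
E
```

```text
q [-0.7  7.3  1.7 84.4 -0.  59.7] to knob, tool axes [0.0008 0.0002 0.0549] yaw 119.63
```

View pics/pre.png

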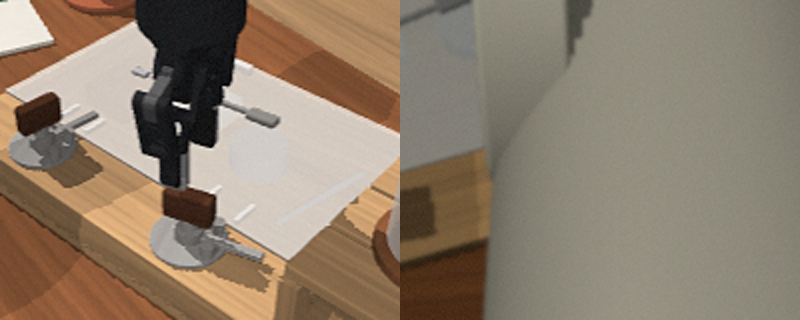

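The side view shows the fingers above the bar, straddling it across the thickness (bar at about (190,205) in the crop); the arm hides it from the top camera. The arm overshoots about 6 mm on a fast stop, so I'll descend gently, then close.

Request:
drive_effector:
  deltas: {"dx": [0.001, 0.001, 0.001, 0.001, 0.001], "dy": [0, 0, 0, 0, 0], "dz": [0.012, 0.026, 0.039, 0.048, 0.053], "yaw": [0, 0, 0, 0, 0], "aperture": [0.05, 0.05, 0.05, 0.05, 0.05]}

```text
time: 3.28
ee_pos: [0.5725, -0.0058, 0.0956]
tcp_rot: [-179.9, -0.0, 119.6]
wrist_force: [0.1, 0.0, 0.2]
opening: 0.0496
grasp_force: 0.0
```

Request:
drive_effector:
  deltas: {"dx": [0, 0, 0], "dy": [0, 0, 0], "dz": [0.001, 0.002, 0.002], "yaw": [0, 0, 0], "aperture": [0.05, 0.05, 0.05]}

```text
time: 3.53
ee_pos: [0.5732, -0.0058, 0.0954]
tcp_rot: [180.0, 0.0, 119.6]
wrist_force: [0.1, -0.4, -0.4]
opening: 0.05
grasp_force: 0.0
```

Request:
drive_effector:
  deltas: {"dx": [0, 0, 0, 0, 0], "dy": [0, 0, 0, 0, 0], "dz": [0, 0, 0, 0, 0], "yaw": [0, 0, 0, 0, 0], "aperture": [0.0, 0.0, 0.0, 0.0, 0.0]}
  squeeze: 40

```text
time: 3.95
ee_pos: [0.5738, -0.0055, 0.0957]
tcp_rot: [179.9, 0.0, 119.6]
wrist_force: [4.0, 2.2, 2.1]
opening: 0.0155
grasp_force: 43.3
```

Request:
drive_effector:
  deltas: {"dx": [0, 0, 0, 0, 0], "dy": [0, 0, 0, 0, 0], "dz": [0, 0, 0, 0, 0], "yaw": [0, 0, 0, 0, 0], "aperture": [0, 0, 0, 0, 0]}
  squeeze: 60

```text
time: 4.37
ee_pos: [0.5738, -0.0055, 0.0957]
tcp_rot: [179.9, 0.0, 119.7]
wrist_force: [3.7, 2.6, 3.7]
opening: 0.0146
grasp_force: 63.3
```

```bash
python3 d.py
```

```text
q [-0.6  7.9 -3.8 78.2  0.  59.8] to knob, tool axes [-0.0001 -0.0007 -0.0003] yaw 119.65
```

The bar is gripped (opening about 15 mm, 63 N) with small side forces. Now I'll lift 16 mm.

Request:
drive_effector:
  deltas: {"dx": [0, 0, 0, 0, 0], "dy": [0, 0, 0, 0, 0], "dz": [-0.003, -0.007, -0.011, -0.014, -0.016], "yaw": [0, 0, 0, 0, 0], "aperture": [0, 0, 0, 0, 0]}

```text
time: 4.78
ee_pos: [0.5737, -0.0055, 0.1111]
tcp_rot: [179.9, 0.0, 119.7]
wrist_force: [7.7, 2.9, -4.2]
opening: 0.0148
grasp_force: 62.4
```

Request:
drive_effector:
  deltas: {"dx": [0, 0, 0], "dy": [0, 0, 0], "dz": [0, 0, 0], "yaw": [0, 0, 0], "aperture": [0, 0, 0]}

```text
time: 5.03
ee_pos: [0.5737, -0.0055, 0.1113]
tcp_rot: [179.9, 0.0, 119.7]
wrist_force: [4.7, 3.2, 1.5]
opening: 0.015
grasp_force: 63.1
```

```bash
python3 d.py
```

```text
q [-0.6  7.6 -2.4 79.9  0.  59.8] to knob, tool axes [-0.0001 -0.0007  0.0153] yaw 119.65
```

```bash
python3 - <<'E'
from h import *
cv2.imwrite("pics/lift.png",cv2.resize(bot.camera("side")[170:290,240:360],None,fx=4,fy=4,interpolation=2))
E
```

```text
(no output)
```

View pics/lift.png

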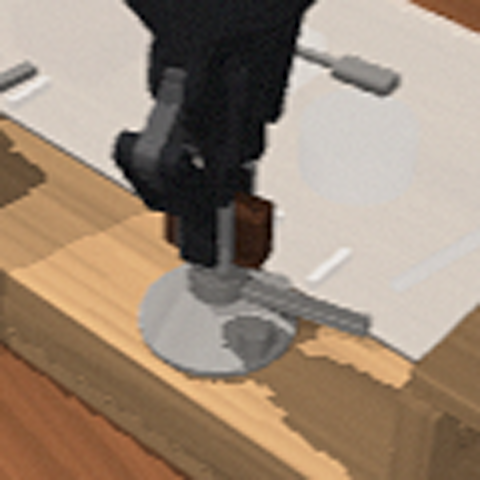

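The bar and tongue rose with the gripper: the bar's top right corner went from image row 227 to 219, about 15 mm. Next is a counter-clockwise turn of 72° (tool −72).

Request:
drive_effector:
  deltas: {"dx": [0, 0, 0, 0, 0], "dy": [0, 0, 0, 0, 0], "dz": [0, 0, 0, 0, 0], "yaw": [-4, -9, -14, -19, -24], "aperture": [0, 0, 0, 0, 0]}

```text
time: 5.5
ee_pos: [0.5737, -0.0057, 0.1113]
tcp_rot: [179.9, 0.1, 143.9]
wrist_force: [5.0, 1.3, 0.7]
opening: 0.0148
grasp_force: 63.1
```

Request:
drive_effector:
  deltas: {"dx": [0, 0, 0, 0, 0], "dy": [0, 0, 0, 0, 0], "dz": [0, 0, 0, 0, 0], "yaw": [-5, -10, -15, -20, -25], "aperture": [0, 0, 0, 0, 0]}

```text
time: 5.92
ee_pos: [0.5736, -0.0059, 0.1113]
tcp_rot: [-180.0, 0.1, 168.9]
wrist_force: [4.9, 0.4, 1.8]
opening: 0.0148
grasp_force: 63.1
```

Request:
drive_effector:
  deltas: {"dx": [0, 0, 0, 0, 0], "dy": [0, 0, 0, 0, 0], "dz": [0, 0, 0, 0, 0], "yaw": [-5, -10, -15, -20, -23], "aperture": [0, 0, 0, 0, 0]}

```text
time: 6.33
ee_pos: [0.5737, -0.0062, 0.1113]
tcp_rot: [-179.9, 0.1, -168.1]
wrist_force: [5.5, 0.1, 0.6]
opening: 0.0148
grasp_force: 63.0
```

Request:
drive_effector:
  deltas: {"dx": [0, 0], "dy": [0, 0], "dz": [0, 0], "yaw": [0, 0], "aperture": [0, 0]}

```text
time: 6.5
ee_pos: [0.5737, -0.0062, 0.1113]
tcp_rot: [-179.9, 0.1, -168.3]
wrist_force: [5.5, 0.1, 1.1]
opening: 0.015
grasp_force: 63.0
```

```bash
python3 d.py;  python3 - <<'E'
from h import *
cv2.imwrite("pics/turn.png",cv2.resize(bot.camera("side")[150:290,220:360],None,fx=4,fy=4,interpolation=2))
E
```

```text
q [ -0.6   7.6  -2.4  79.9  -0.  -12.2] to knob, tool axes [0.0005 0.0003 0.0153] yaw -168.35
```

View pics/turn.png

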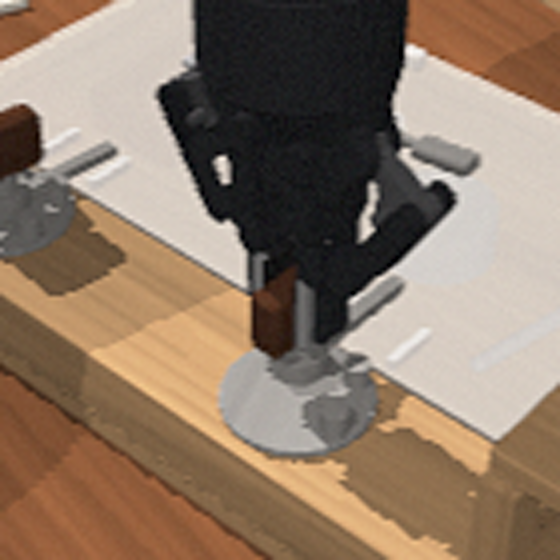

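The tongue now points across the cover edge, at (400,285) in the crop, beside the white mark, and parallel to the other latch. The bar yaw is 11.7°. Now I'll push down.

Request:
drive_effector:
  deltas: {"dx": [0, 0, 0, 0, 0], "dy": [0, 0, 0, 0, 0], "dz": [0.003, 0.007, 0.011, 0.014, 0.0155], "yaw": [0, 0, 0, 0, 0], "aperture": [0, 0, 0, 0, 0]}

```text
time: 6.97
ee_pos: [0.5738, -0.0061, 0.0956]
tcp_rot: [-179.9, 0.1, -168.4]
wrist_force: [2.2, -0.3, 15.0]
opening: 0.0146
grasp_force: 65.1
```

Request:
drive_effector:
  deltas: {"dx": [0, 0, 0], "dy": [0, 0, 0], "dz": [0, 0.001, 0.001], "yaw": [0, 0, 0], "aperture": [0, 0, 0]}

```text
time: 7.22
ee_pos: [0.5738, -0.0061, 0.0956]
tcp_rot: [-179.9, 0.1, -168.4]
wrist_force: [3.9, -0.1, 10.3]
opening: 0.0152
grasp_force: 64.5
```

```bash
python3 d.py
```

```text
q [ -0.6   7.9  -3.9  78.1  -0.  -12.2] to knob, tool axes [ 0.0005  0.0002 -0.0004] yaw -168.37
```

It bottomed out at z 0.0956, the same as at the start (0.0957), with a 10–15 N reaction. I'll release, retreat and check.

Request:
drive_effector:
  deltas: {"dx": [0, 0, 0, 0, 0], "dy": [0, 0, 0, 0, 0], "dz": [0, 0, 0, 0, 0], "yaw": [0, 0, 0, 0, 0], "aperture": [0.045, 0.045, 0.045, 0.045, 0.045]}

```text
time: 7.63
ee_pos: [0.5726, -0.0058, 0.0939]
tcp_rot: [180.0, -0.1, -168.4]
wrist_force: [-0.4, 0.5, -0.2]
opening: 0.0453
grasp_force: 0.0
```

Request:
drive_effector:
  deltas: {"dx": [0, 0, 0, 0, 0], "dy": [0, 0, 0, 0, 0], "dz": [-0.02, -0.05, -0.09, -0.12, -0.14], "yaw": [0, 0, 0, 0, 0], "aperture": [0.045, 0.045, 0.045, 0.045, 0.045]}

```text
time: 8.05
ee_pos: [0.5733, -0.0058, 0.2379]
tcp_rot: [-180.0, 0.2, -168.4]
wrist_force: [0.4, 0.0, 0.1]
opening: 0.0447
grasp_force: 0.0
```

Request:
drive_effector:
  deltas: {"dx": [0.04, 0.08, 0.12, 0.16, 0.19], "dy": [0, 0, 0, 0, 0], "dz": [0, 0, 0, 0, 0], "yaw": [0, 0, 0, 0, 0], "aperture": [0.045, 0.045, 0.045, 0.045, 0.045]}

```text
time: 8.47
ee_pos: [0.3842, -0.0444, 0.2342]
tcp_rot: [180.0, -0.0, -168.4]
wrist_force: [-0.2, -0.7, 0.6]
opening: 0.0452
grasp_force: 0.0
```

Request:
drive_effector:
  deltas: {"dx": [0, 0, 0], "dy": [0, 0, 0], "dz": [0, 0, 0], "yaw": [0, 0, 0], "aperture": [0.045, 0.045, 0.045]}

```text
time: 8.72
ee_pos: [0.3872, -0.0442, 0.2346]
tcp_rot: [-180.0, 0.1, -168.4]
wrist_force: [0.2, -0.4, -0.5]
opening: 0.045
grasp_force: 0.0
```

```bash
python3 - <<'E'
from h import *
a=bot.camera("side");cv2.imwrite("pics/end_s.png",a);b=bot.camera("top")
cv2.imwrite("pics/end.png",np.hstack([cv2.resize(i,None,fx=4,fy=4,interpolation=2) for i in(a[205:290,255:345],b[165:250,265:355])]))
E
```

```text
(no output)
```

View pics/end.png

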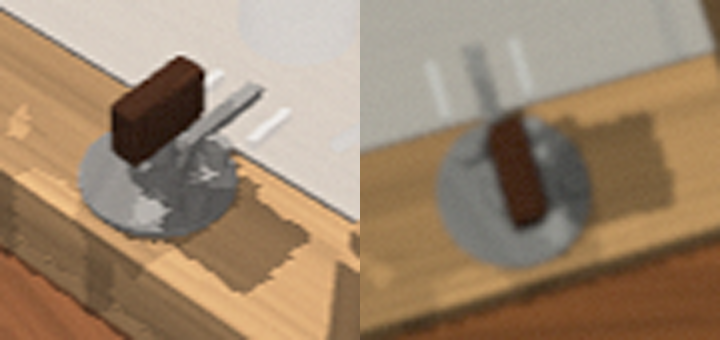

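The tongue lies midway between the white marks (top crop (475,60)), and the robot is clear. One last height check on the knob top: (158,87) in the side crop, (156,169) in the top crop.

```bash
python3 - <<'E'
from h import *
c,e=tri(np.array((158,88))/4-.4+[255,205],np.array((156.5,169.5))/4-.4+[265,165]);print(c.round(4),e)
if c[2]<.1065: print(bot.job_done())
E
```

```text
[ 0.5743 -0.0049  0.1013] 0.0009380727058872635
the job is handed in; nothing more can be done
None
```

The open right-hand latch was pulled up, turned to about 12° yaw (square across the cover's edge), pushed fully down and released; the other latch was never touched, and the job was handed in at about 9 s of the 32 s allowed (the judge's verdict was not shown).

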